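# Set the fruit slicer's thickness wheel with the play taken up

## Robot

A 6-joint arm with a two-finger parallel gripper is mounted at the origin on the work surface. World frame = base frame: x ahead of the robot, y to its left, z up, the work surface at z = 0. Lengths are in m, angles in rad, forces in N, time in s.
With the tool pointing down it reaches from about 0.425 to 0.95 m from the base axis. Payload 3.5 kg.
Tool frame: the origin (TCP) lies between the finger pads; the fingertips stand 14 mm ahead of it and the grasp point (between the pads) lies 5 mm behind it; z points along the fingers, y is the direction in which the jaws open and shut (so a half turn about z gives the same grasp; the last joint's range is limited). The gripper opens to 85 mm and grips with 20 to 120 N. Pads are 22 mm wide; open, the fingers measure 114 mm over their backs; the gripper's body (76 mm by 85 mm) begins 54 mm behind the grasp point. The pads swing forward as they close: fully open they stand 13 mm farther back than shut.
Start: joints at [-1.456, 0.286, 1.577, -0, 1.279, -0.15], TCP at [0.177, -0.651, 0.245] pointing down, gripper open.
Joint ranges: [-2.77, 2.77], [-0.9, 2.22], [0.21, 2.48], [-1.53, 4.67], [0.24, 2.81], [-2.84, 2.84]. Speed limits (rad/s): [2.79, 2.79, 3.14, 3.14, 3.14, 3.14].

## Interface

Orientations are given as a unit quaternion [x, y, z, w].
In Python, from plant import ctrl gives the robot as it stands. The module is installed in compiled form; this text tells all that it offers.
- The arm moves only by the tool servo_tool, never from a script. Its argument "increments" is text: rows parted by semicolons, each of 7 numbers parted by spaces: the turn, a rotation vector about the tool's x, y, z in rad, then the shift along the tool's x, y, z in cm, then the finger opening in cm, from 0 to 8.54. In form: ax ay az dx dy dz claw; .... A call has 1 to 10 rows; each row is the pose to reach, as a shift and turn from the pose commanded when the call began, along the tool's axes at that moment; what a row does not reach only later rows make up. A row lasts 1/12 s, in which the tool goes at most 41.7 mm and 7.16 degrees, less where a joint would pass 70% of its speed; a pose out of reach is approached as far as the arm can. A call with a gripper value outside its range is refused whole. The fingers move at their own pace and stop on an object; "grip_force" is the grip in N (left out, the last holds). Time passes only in rows, so rows that repeat a pose let the fingers close. It gives the time, the measured TCP pose, the force and the opening at its end, in the units of the state.
- ctrl.get_state(): the state, without advancing time (a new reading comes with each control period).
- ctrl.read_camera(name): name is "scene" or "top" or "wrist"; returns (picture, depth): 420x560x3 uint8, red, green, blue; 420x560 float32, m along the optical axis (not along the pixel's ray), 0 where there is no reading.
- ctrl.camera_info(name): a dict with "camera_matrix" (3x3 intrinsics, pixels), "world_to_cam" (4x4, takes a point from world to camera coordinates). Camera axes: x right, y down, z forward; pixel columns grow to the right and rows downward; lengths in m; the calibration is good to about 2 mm. A picture is of the moment at which its call begins: read the wrist's pose just before it. camera_info takes no time and is no camera call; for the wrist camera it gives the pose at the moment of the call.
- ctrl.sign_off(): hands the job in, once; it reports no verdict.
The state is a dict: "time": time; "qpos": joint angles; "dq": joint speeds; "joint_efforts": joint torques, N m; "eef_pos": TCP position; "tcp_rot": TCP orientation; "contact_force": force on the tool from outside, world axes, zero at the start; "wrist_torque": the same for the moment, N m; "opening": opening from 0.0 (shut) to 1.0 (fully open).
Only numpy, scipy, OpenCV 4.12 (cv2) and the standard library are available. Lean on these libraries where they do the work, as an engineer would, in place of code of your own. Each camera call takes 0.05 s, during which the arm holds its last target.

## Task

Set the fruit slicer to the clipped thickness mark: by its crank grip, wind the handwheel anticlockwise (seen from above), past the mark, until you feel the gauge plate come gently up against its opening stop, never straining it (its clutch must not slip). Then wind back clockwise and finish with the wheel's pointer on the mark, arriving clockwise so that the play is taken up against the clockwise lug, and let go without shifting the wheel. Leave the carton, jug and tamper where they stand.

Things in the scene. Friction and masses are not known exactly. Their poses are not given: they have to be found in the camera images.
- slicer: Fruit slicer fixed to the counter; origin on the counter under the handwheel's axis. White drum (196 mm across, 115 mm high) under the wheel; gauge plate and fence stand 130 to 250 mm from the axis along its own +y, up to 140 mm high. Turning the wheel takes under 1 N at the grip in the free play, 3 to 8 N while it drives the plate slowly; at the stop the force rises steeply. The wheel stays where left.
- hub (a point): Centre of the level aluminium handwheel (128 mm across, upright axis), on its axis, 148 mm above the counter, level with the top of the wheel's hub. Its axes are the slicer's.
- grip (a point): Centre of the black crank grip on the wheel: an upright round post 24 mm across, 50 mm tall, spinning freely on its pin, 50 mm out from the wheel's axis. This point is 178 mm above the counter, the grip's foot 150 mm, its top 200 mm; the wheel's face under it lies at 137 to 141 mm. It moves only on a level circle about the hub.
- pointer (a point): Outer end of the small pointer tab (6 mm wide) on the wheel's rim, exactly opposite the grip, 70 mm from the axis, 140 mm above the counter. The tab stands between two steel lugs of the ring below.
- mark (a point): The mark: centre line of the dark steel clip on the drum's rim, given at the same 70 mm from the axis and 140 mm up as the pointer (the clip itself lies 79 to 98 mm from the axis). Fixed in an episode, placed differently each time. The pointer is on the mark when these two points coincide.
- pointer_face (a point): Middle of the pointer tab's clockwise side face (seen from above), 70 mm from the axis, 3 mm from pointer.
- lug_face (a point): Face, towards the pointer, of the lug standing clockwise of it on the steel ring (152 mm across) under the wheel. The wheel turns the ring only by its tab pushing a lug, with about 0.3 rad (21 mm here) of free play between the two lugs. Play taken up clockwise: this point coincides with pointer_face; anticlockwise: they are 21 mm apart.
- ring (a joint): Slip of the ring's safety clutch, rad; positive anticlockwise. It stays at 0 unless the wheel is forced: against the stop it starts to slip at about 16 N at the grip (0.8 N m). Within 0.05 rad it is taken as not slipped; beyond, the setting is spoilt.
- plate_top (a point): Middle of the top edge of the upright gauge plate (160 x 6 x 100 mm). The ring drives it 1.5 mm per rad: towards the drum (slicer's -y, opening) as the ring turns anticlockwise from above. Opening ends at a solid, unseen stop, 0.5 to 1.6 rad of wheel anticlockwise beyond the mark, different each time: it must be felt.
- carton_mid (a point): Bystander: milk carton, 70 x 70 x 186 mm, point 80 mm above its foot. Leave alone.
- jug_mid (a point): Bystander: steel jug with a handle, 76 mm across, 90 mm high, point half-way up. Leave alone.
- tamper_mid (a point): Bystander: dark steel coffee tamper, 58 mm across, 85 mm high, point 40 mm above its foot. Leave alone.

How it is judged:
On the way:
1. the gauge plate has been wound open against its stop (y of plate_top in the frame of hub below 0.17858 m), for 0.1 s.
At the end, for the whole second after the job is handed in: The pointer stands within 6 mm of the mark, the pointer's clockwise face is within 4.5 mm of its lug (play taken up clockwise), and the bystanders are within 20 mm of where they stood (horizontal distance between pointer and mark below 0.006 m and horizontal distance between pointer_face and lug_face below 0.0045 m and distance of each of carton_mid, jug_mid, tamper_mid from where it was at the start of the episode below 0.02 m); the robot touches nothing.
It fails at once if the stop is strained: the ring's safety clutch has slipped by more than 0.05 rad (value of joint ring above 0.05 rad or value of joint ring below -0.05 rad).
It fails at once if a bystander is moved more than 20 mm or tipped (distance of any of carton_mid, jug_mid, tamper_mid from where it was at the start of the episode above 0.02 m or angle between any of carton_mid, jug_mid, tamper_mid's own z axis and vertical above 0.3 rad).
It also fails if it takes over 51 s, if anything falls off the work surface, if the arm or the gripper's body presses on something with over 40 N, if the wrist force passes 120 N, or if a joint passes its speed limit or range.

## Working session

There is one attempt and no reset: what is moved stays moved. The work goes in short steps, Python scripts to look and compute and a tool call to move; the robot and the scene stay as the last step left them, time stands still between calls to the robot, and variables do not carry over. Pictures are saved under pics/ and viewed, and the job is handed in when it is done.

Besides the shell and the picture viewer there is one more tool, called after ">>>" in YAML: its name, and indented under it one key for each argument. servo_tool: Moves the arm, as the interface text tells. Its arguments: {"type":"object","properties":{"increments":{"type":"string"},"grip_force":{"type":"number"}},"required":["increments"]}

```bash
mkdir -p pics; ls
cat > h.py <<'E'
import numpy as np, cv2
from plant import ctrl
from scipy.spatial.transform import Rotation as R
def snap(name,fn):
    ci=ctrl.camera_info(name); p,d=ctrl.read_camera(name)
    cv2.imwrite('pics/'+fn+'.png',p[:,:,::-1]); np.savez('pics/'+fn+'.npz',p=p,d=d,K=ci['camera_matrix'],T=ci['world_to_cam'])
    return p,d,np.array(ci['camera_matrix']),np.array(ci['world_to_cam'])
def load(fn):
    z=np.load('pics/'+fn+'.npz'); return z['p'],z['d'],z['K'],z['T']
def onplane(u,v,z,K,T):
    Ti=np.linalg.inv(T); r=Ti[:3,:3]@np.linalg.inv(K)@np.array([u,v,1.]); o=Ti[:3,3]
    return o+r*(z-o[2])/r[2]
def cloud(d,K,T):
    v,u=np.mgrid[:d.shape[0],:d.shape[1]]
    P=np.stack([u,v,np.ones_like(u)],-1).astype(float)@np.linalg.inv(K).T*d[...,None]
    Ti=np.linalg.inv(T); return P@Ti[:3,:3].T+Ti[:3,3]
def proj(X,K,T):
    c=T[:3,:3]@np.array(X)+T[:3,3]; q=K@c; return q[:2]/q[2]
E
python3 - <<'E'
from h import *
s=ctrl.get_state(); print(s)
for n in ['scene','top','wrist']:
    p,d,K,T=snap(n,n+'0'); print(n,K.tolist(),np.linalg.inv(T)[:3,3])
E
```

```text
pics
{'time': 0.0, 'qpos': array([-1.45598311e+00,  2.87201734e-01,  1.57815793e+00, -2.42552846e-05,
        1.27857825e+00, -1.50037235e-01]), 'dq': array([-2.65460223e-04, -1.16176641e-03, -3.81375811e-04,  2.36818500e-05,
       -3.94268321e-04,  7.46450982e-04]), 'joint_efforts': array([-7.28847244e-04, -4.05982804e+01, -2.92629004e+01, -2.55327095e-04,
        5.81404209e-03,  1.26136106e-05]), 'eef_pos': array([ 0.17661939, -0.6508492 ,  0.2439334 ]), 'tcp_rot': array([ 9.91243441e-01,  1.32041909e-01,  9.04364325e-06, -1.17265011e-03]), 'contact_force': array([ 0.16243456, -0.44914338,  0.11945225]), 'wrist_torque': array([-0.00372547,  0.00471282, -0.01483728]), 'opening': 0.9970301866592693}
scene [[429.3482735432198, 0.0, 270.38049463412074], [0.0, 429.3482735432198, 217.03666987087965], [0.0, 0.0, 1.0]] [1.06272461 0.18526836 0.8613601 ]
top [[436.058844677783, 0.0, 281.48989130663387], [0.0, 436.058844677783, 219.8620306024698], [0.0, 0.0, 1.0]] [0.43599515 0.00790469 1.03284679]
wrist [[325.7084320485673, 0.0, 281.57405684612166], [0.0, 325.7084320485673, 207.44562800181532], [0.0, 0.0, 1.0]] [ 0.25753742 -0.62992337  0.3726457 ]
```

View pics/scene0.png

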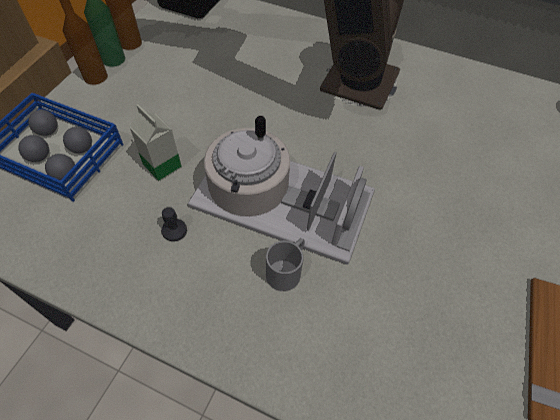

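View pics/top0.png

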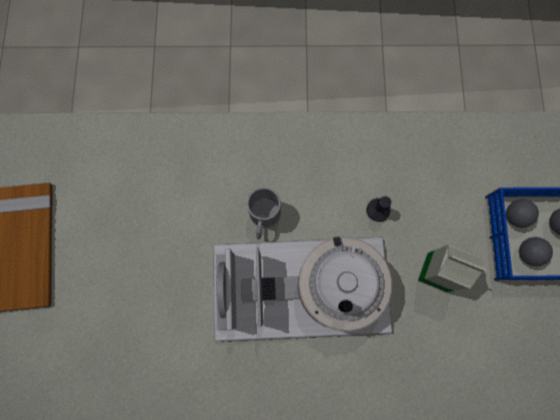

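View pics/wrist0.png

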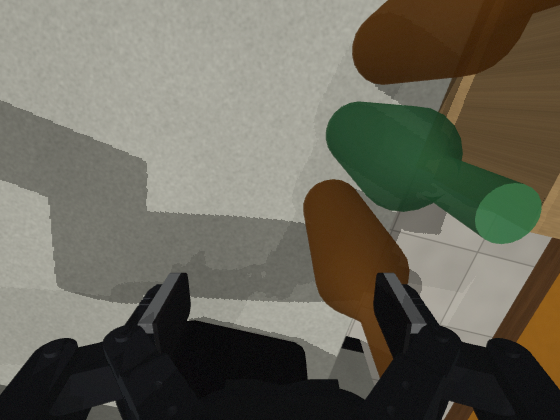

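Run:
```python
from h import *
for n,(a,b,c,e) in {'top0':(220,350,290,410),'scene0':(100,225,190,310)}.items():
    p,d,K,T=load(n); cv2.imwrite('pics/%s_z.png'%n,cv2.resize(p[a:b,c:e,::-1],None,fx=4.6,fy=4.6,interpolation=cv2.INTER_CUBIC))
p,d,K,T=load('top0')
for uv,z in [((347,283),.148),((346,306),.2),((337,241),.115),((345,285),.115)]: print(uv,onplane(*uv,z,K,T),d[uv[1],uv[0]])
p,d,K,T=load('scene0')
for uv,z in [((247,153),.148),((260,120),.2),((235,186),.115)]: print(uv,onplane(*uv,z,K,T))
```

```text
(347, 283) [ 0.50066182 -0.12129612  0.148     ] 0.87772995
(346, 306) [ 0.45411848 -0.11027486  0.2       ] 0.8146634
(337, 241) [ 0.59200582 -0.10804027  0.115     ] 0.90949214
(345, 285) [ 0.49895219 -0.12179448  0.115     ] 0.8768853
(247, 153) [ 0.51691251 -0.11319935  0.148     ]
(260, 120) [ 0.46205389 -0.10767869  0.2       ]
(235, 186) [ 0.58646186 -0.10863687  0.115     ]
```

View pics/top0_z.png

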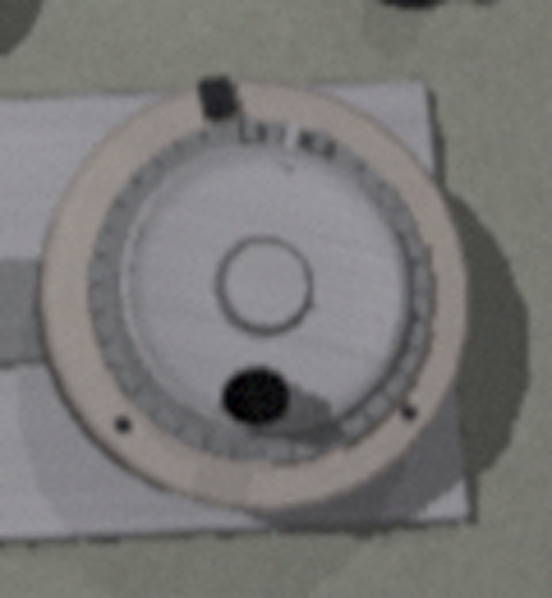

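View pics/scene0_z.png

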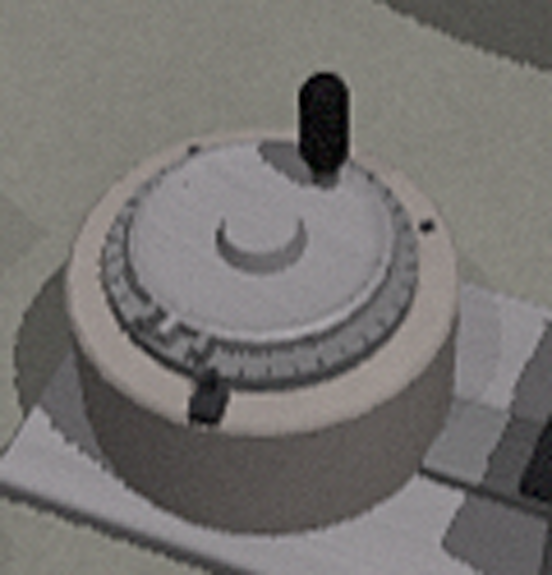

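Run:
```python
from h import *
from scipy.optimize import least_squares
hsv=None
for n,hubuv,clip,top in [('top0',(347,282),(337,241),1),('scene0',(247,150),(235,186),0)]:
    p,d,K,T=load(n); P=cloud(d,K,T)
    # drum rim top via depth height
    m=(np.abs(P[...,2]-.115)<.006)&(np.hypot(P[...,0]-.5,P[...,1]+.12)<.12)&(d>0)
    pts=P[m]; print(n,'rimtop',len(pts),np.median(pts[:,2]))
    ms=m.astype(np.uint8)*255
    cs,_=cv2.findContours(ms,cv2.RETR_EXTERNAL,cv2.CHAIN_APPROX_NONE); c=max(cs,key=cv2.contourArea)[:,0]
    X=np.array([onplane(u,v,.115,K,T) for u,v in c])
    f=least_squares(lambda q:np.hypot(X[:,0]-q[0],X[:,1]-q[1])-q[2],[.5,-.12,.098],loss='soft_l1',f_scale=.002); print('circle',f.x)
    g=P[(P[...,2]>.16)&(P[...,2]<.21)&(np.hypot(P[...,0]-.5,P[...,1]+.12)<.07)]; print('grip',g.mean(0),g[:,2].max(),len(g))
    gm=((P[...,2]>.195)&(P[...,2]<.206)&(np.hypot(P[...,0]-.5,P[...,1]+.12)<.07)); v,u=np.nonzero(gm); print('griptop',len(u),onplane(u.mean(),v.mean(),.2,K,T))
    h=P[(np.abs(P[...,2]-.148)<.003)&(np.hypot(P[...,0]-.5,P[...,1]+.12)<.03)]; print('hub',h.mean(0) if len(h) else 0,len(h))
    # dark clip
    gray=p.max(2); cm=(gray<75)&(np.hypot(P[...,0]-f.x[0],P[...,1]-f.x[1])>.074)&(np.hypot(P[...,0]-f.x[0],P[...,1]-f.x[1])<.104)&(P[...,2]>.105)
    k,l,st,ce=cv2.connectedComponentsWithStats(cm.astype(np.uint8))
    for i in range(1,k):
        if st[i,4]>12: print('dark',ce[i],st[i,4],P[l==i].mean(0))
```

```text
top0 rimtop 2526 0.11596622126920553
circle [ 0.50423061 -0.12202686  0.09630346]
grip [ 0.45530952 -0.10928253  0.1957956 ] 0.2038485554482481 154
griptop 120 [ 0.45531082 -0.11098893  0.2       ]
hub [ 0.50427381 -0.12197388  0.1486762 ] 249
dark [336.9516129  240.90322581] 62 [ 0.59019487 -0.10643761  0.12689779]
scene0 rimtop 1601 0.11377517165063777
circle [ 0.50871946 -0.11868752  0.0930108 ]
grip [ 0.46313873 -0.10719806  0.18474902] 0.2015880727437085 194
griptop 63 [ 0.46053493 -0.10799243  0.2       ]
hub [ 0.50745418 -0.12014846  0.14707789] 166
dark [234.72368421 186.69736842] 76 [ 0.59413326 -0.10475866  0.12404813]
```

```bash
cat >> h.py <<'E'
def inc(target,yang,tilt=False):
    s=ctrl.get_state(); Rt=R.from_quat(s['tcp_rot']).as_matrix()
    d=Rt.T@(np.array(target)-s['eef_pos'])*100
    y=np.array([np.cos(yang),np.sin(yang),0]); z=np.array([0,0,-1.]); x=np.cross(y,z)
    rv=R.from_matrix(Rt.T@np.stack([x,y,z],1)).as_rotvec()
    print('t',round(s['time'],2),'pos',s['eef_pos'].round(4),'F',s['contact_force'].round(2),'op',round(s['opening'],3)); print('rot',rv.round(3),'shift cm',d.round(2))
E
python3 - <<'E'
from h import *
inc([.456,-.110,.245],.175)
E
```

```text
t 0.15 pos [ 0.1766 -0.651   0.2442] F [-0.86 -0.08 -1.06] op 1.0
rot [-1.000e-03 -2.000e-03 -1.481e+00] shift cm [ 4.112e+01 -4.490e+01  2.000e-02]
```

>>> servo_tool:
  increments: "0 0 -0.1 3 -3.3 0 6;0 0 -0.2 6 -6.6 0 6;0 0 -0.3 9 -9.8 0 6;0 0 -0.4 12 -13.1 0 6;0 0 -0.5 15 -16.4 0 6;0 0 -0.6 18 -19.6 0 6;0 0 -0.7 21 -22.9 0 6;0 0 -0.8 24 -26.2 0 6;0 0 -0.9 27 -29.5 0 6;0 0 -1.0 29 -31.7 0 6"

```text
time: 0.98
eef_pos: [0.368, -0.2791, 0.2452]
tcp_rot: [0.805, 0.593, 0.0, 0.0]
contact_force: [1.1, 0.5, 1.4]
opening: 0.701
```

Run:
```python
from h import *
inc([.456,-.110,.245],.175)
```

```text
t 0.98 pos [ 0.368  -0.2791  0.2452] F [1.1  0.52 1.43] op 0.701
rot [ 0.    -0.    -0.477] shift cm [18.76  3.38  0.02]
```

>>> servo_tool:
  increments: "0 0 -0.1 3.5 0.6 0 6;0 0 -0.2 7 1.2 0 6;0 0 -0.3 11 2 0 6;0 0 -0.4 15 2.7 0 6;0 0 -0.48 18 3.2 0 6;0 0 -0.48 18.8 3.4 0 6;0 0 -0.48 18.8 3.4 0 6"

```text
time: 1.57
eef_pos: [0.4572, -0.1104, 0.2451]
tcp_rot: [0.642, 0.767, -0.0, -0.0]
contact_force: [0.3, -0.9, 0.1]
opening: 0.704
```

Run:
```python
from h import *
p,d,K,T=snap('wrist','wrist1')
inc([.456,-.110,.173],.175)
print(K,T)
```

```text
t 1.62 pos [ 0.4567 -0.1116  0.245 ] F [-0.53 -0.45  0.55] op 0.7
rot [-0.001  0.     0.   ] shift cm [ 0.18 -0.04  7.2 ]
[[325.70843205   0.         281.57405685]
 [  0.         325.70843205 207.445628  ]
 [  0.           0.           1.        ]] [[ 0.98440016  0.17593917 -0.00132027 -0.42911264]
 [ 0.16668761 -0.93018224  0.32707223 -0.22174601]
 [ 0.05631673 -0.32219002 -0.94499842  0.31927257]
 [ 0.          0.          0.          1.        ]]
```

View pics/wrist1.png

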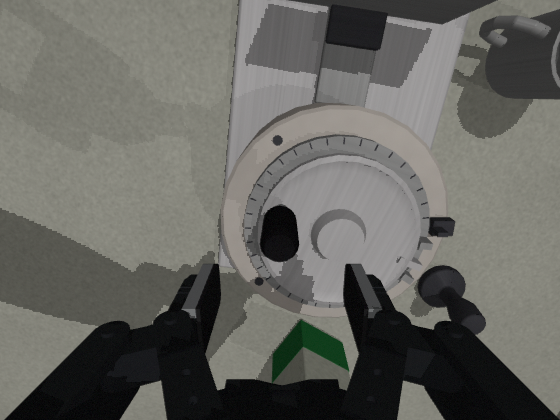

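```bash
cat >> h.py <<'E'
def zoom(fn,u0,u1,v0,v1,f):
    p=load(fn)[0]; cv2.imwrite('pics/%s_z.png'%fn,cv2.resize(p[v0:v1,u0:u1,::-1],None,fx=f,fy=f,interpolation=cv2.INTER_CUBIC))
E
python3 - <<'E'
from h import *
zoom('wrist1',380,480,200,300,6)
p,d,K,T=load('wrist1'); P=cloud(d,K,T)
h=P[(np.abs(P[...,2]-.148)<.003)&(np.hypot(P[...,0]-.505,P[...,1]+.121)<.03)]; print('hub',h.mean(0),len(h))
gm=((P[...,2]>.194)&(P[...,2]<.207)&(np.hypot(P[...,0]-.5,P[...,1]+.12)<.07)); v,u=np.nonzero(gm); print('griptop',len(u),u.mean(),v.mean(),onplane(u.mean(),v.mean(),.2,K,T))
rr=np.hypot(P[...,0]-.505,P[...,1]+.121)
m=(p.max(2)<75)&(rr>.077)&(rr<.105)&(P[...,2]>.11)
k,l,st,ce=cv2.connectedComponentsWithStats(m.astype(np.uint8))
for i in range(1,k):
    if st[i,4]>30: print('dark',ce[i],st[i],P[l==i].mean(0),P[l==i][:,2].max())
E
```

```text
hub [ 0.50278149 -0.12198599  0.14768761] 1766
griptop 1070 278.78504672897196 243.75140186915888 [ 0.45410628 -0.10959732  0.2       ]
dark [277.05633803 139.87323944] [273 135   9  10  71] [ 0.4434581  -0.06141191  0.1158882 ] 0.11731596326495275
dark [441.4573991  226.10762332] [428 217  27  20 446] [ 0.58837751 -0.10526311  0.1255114 ] 0.13862944862067655
dark [151.69730725 354.73835628] [   52   264   169   156 11401] [ 0.41496062 -0.11093254  0.2899412 ] 0.321714973155627
dark [258.57377049 281.        ] [254 277  10   9  61] [ 0.4486415  -0.18919236  0.11574149] 0.11736581440142646
```

View pics/wrist1_z.png

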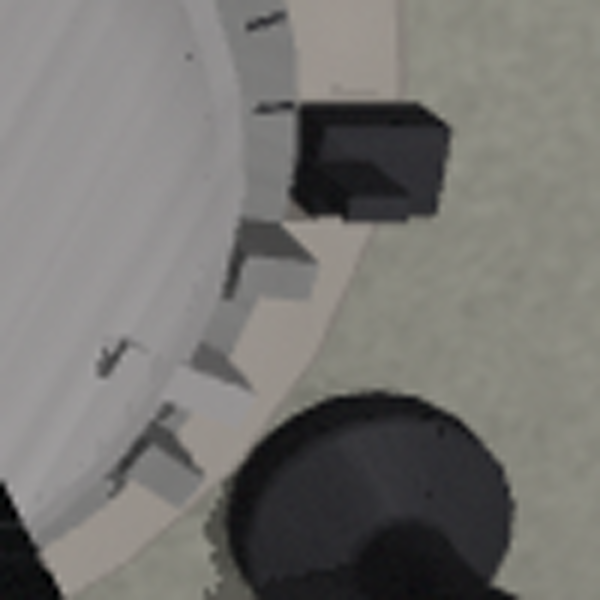

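>>> servo_tool:
  increments: "0 0 0 0.24 -0.22 1 6;0 0 0 0.24 -0.22 3 6;0 0 0 0.24 -0.22 5 6;0 0 0 0.24 -0.22 6.5 6;0 0 0 0.24 -0.22 7.2 5;0 0 0 0.24 -0.22 7.2 4;0 0 0 0.24 -0.22 7.2 3.2"
  grip_force: 30

```text
time: 2.2
eef_pos: [0.4537, -0.111, 0.1731]
tcp_rot: [0.644, 0.765, -0.0, -0.0]
contact_force: [-0.1, -0.7, -0.2]
opening: 0.377
```

Run:
```python
from h import *
p,d,K,T=snap('wrist','wrist2')
inc([.4541,-.1096,.173],.175)
```

```text
t 2.25 pos [ 0.4543 -0.111   0.174 ] F [ 0.31 -0.85 -0.47] op 0.375
rot [ 0.001  0.001 -0.002] shift cm [ 0.15 -0.    0.1 ]
```

View pics/wrist2.png

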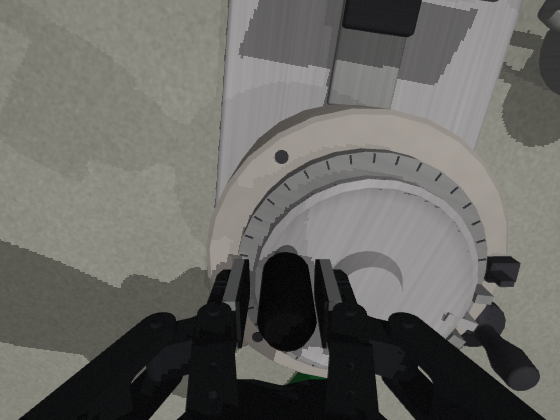

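>>> servo_tool:
  increments: "0 0 0 0.1 0.05 0 2.4;0 0 0 0.1 0.05 0 1.5;0 0 0 0.1 0.05 0 1.5;0 0 0 0.1 0.05 0 1.5"
  grip_force: 30

```text
time: 2.58
eef_pos: [0.4554, -0.1095, 0.1746]
tcp_rot: [0.643, 0.766, 0.0, 0.002]
contact_force: [1.7, -0.4, 2.4]
opening: 0.271
```

Run:
```python
from h import *
p,d,K,T=snap('wrist','wrist3')
inc([.4541,-.1096,.173],.175)
```

```text
t 2.63 pos [ 0.4554 -0.1095  0.1746] F [ 2.13 -0.11  3.3 ] op 0.271
rot [ 0.002  0.002 -0.001] shift cm [ 0.02 -0.13  0.16]
```

View pics/wrist3.png

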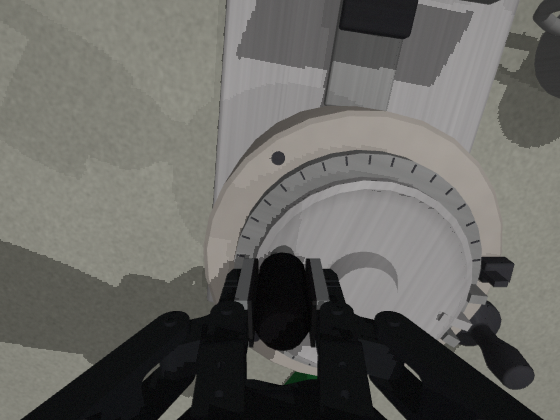

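```bash
cat > cmd.py <<'E'
from h import *
import json
# log of final rows: rot vec, shift cm
def cmdpose(log):
    Rm=R.from_quat([.99124,.13204,0,0]).as_matrix(); p=np.array([.177,-.651,.245])
    for r in log:
        p=p+Rm@np.array(r[3:6])/100; Rm=Rm@R.from_rotvec(r[:3]).as_matrix()
    return p,Rm
LOG=[[0,0,-1,29,-31.7,0],[0,0,-.48,18.8,3.4,0],[0,0,0,.24,-.22,7.2],[0,0,0,.1,.05,0]]
E
python3 - <<'E'
from cmd import *
p,Rm=cmdpose(LOG); print(p,Rm)
E
```

```text
[ 0.46068912 -0.09705692  0.173     ] [[-0.17318071  0.98489007  0.        ]
 [ 0.98489007  0.17318071  0.        ]
 [ 0.          0.         -1.        ]]
```

```bash
mv cmd.py track.py
cat > track.py <<'E'
from h import *
C=np.array([.5038,-.1219]); RM=np.array([[-.17318,.98489],[.98489,.17318]])
P0=np.array([.4544,-.1085])
def path(cmdpos,thetas,r=.05,C=C):
    for t in thetas:
        w=C+r*np.array([np.cos(t),np.sin(t)]); print(round(t,3),(RM.T@(w-cmdpos)*100).round(2))
def rep(C=C,cmdpos=None):
    s=ctrl.get_state(); p=s['eef_pos'][:2]-C; th=np.arctan2(p[1],p[0])%(2*np.pi); f=s['contact_force']
    tang=np.array([-np.sin(th),np.cos(th)]); 
    print('t',round(s['time'],2),'th',th.round(4),'r',np.hypot(*p).round(4),'Ftan',(f[:2]@tang).round(2),'Frad',(f[:2]@p/np.hypot(*p)).round(2),'Fz',f[2].round(2),'z',s['eef_pos'][2].round(4))
E
python3 - <<'E'
from track import *
rep(); path(P0,2.892+.045*np.arange(1,11))
E
```

```text
t 2.63 th 2.8915 r 0.05 Ftan -0.42 Frad -2.09 Fz 3.3 z 0.1746
2.937 [-0.33 -0.01]
2.982 [-0.54 -0.09]
3.027 [-0.75 -0.16]
3.072 [-0.97 -0.22]
3.117 [-1.19 -0.27]
3.162 [-1.41 -0.31]
3.207 [-1.63 -0.34]
3.252 [-1.86 -0.36]
3.297 [-2.08 -0.37]
3.342 [-2.31 -0.36]
```

>>> servo_tool:
  increments: "0 0 0 -0.28 -0.01 -0.1 1.5;0 0 0 -0.54 -0.09 -0.1 1.5;0 0 0 -0.75 -0.16 -0.1 1.5;0 0 0 -0.97 -0.22 -0.1 1.5;0 0 0 -1.19 -0.27 -0.1 1.5;0 0 0 -1.41 -0.31 -0.1 1.5;0 0 0 -1.63 -0.34 -0.1 1.5;0 0 0 -1.86 -0.36 -0.1 1.5"

```text
time: 3.3
eef_pos: [0.4545, -0.1269, 0.1746]
tcp_rot: [0.643, 0.766, 0.002, -0.001]
contact_force: [1.9, 5.8, 3.6]
opening: 0.267
```

Run:
```python
from track import *
rep(); cp=P0+RM@np.array([-1.86,-.36])/100; print(cp)
path(cp,3.252+.04*np.arange(1,11))
```

```text
t 3.3 th 3.2433 r 0.0495 Ftan -5.62 Frad -2.45 Fz 3.59 z 0.1746
[ 0.45407554 -0.1274424 ]
3.292 [-0.2  -0.01]
3.332 [-0.4  -0.01]
3.372 [-0.6  0. ]
3.412 [-0.8   0.02]
3.452 [-0.99  0.04]
3.492 [-1.19  0.07]
3.532 [-1.39  0.11]
3.572 [-1.58  0.16]
3.612 [-1.78  0.21]
3.652 [-1.97  0.27]
```

>>> servo_tool:
  increments: "0 0 0 -0.2 -0.01 0 1.5;0 0 0 -0.4 -0.01 0 1.5;0 0 0 -0.6 0 0 1.5;0 0 0 -0.8 0.02 0 1.5;0 0 0 -0.99 0.04 0 1.5;0 0 0 -1.19 0.07 0 1.5;0 0 0 -1.39 0.11 0 1.5;0 0 0 -1.58 0.16 0 1.5;0 0 0 -1.78 0.21 0 1.5;0 0 0 -1.97 0.27 0 1.5"

```text
time: 4.13
eef_pos: [0.4605, -0.1454, 0.1745]
tcp_rot: [0.643, 0.766, 0.002, -0.001]
contact_force: [1.0, 6.8, 4.7]
opening: 0.272
```

Run:
```python
from track import *
snap('wrist','wrist4')
rep(); cp=np.array([ 0.45407554,-0.1274424 ])+RM@np.array([-1.97,.27])/100; print(cp)
path(cp,3.652+.025*np.arange(1,50))
```

```text
t 4.18 th 3.6489 r 0.0492 Ftan -3.54 Frad -5.02 Fz 3.07 z 0.1746
[ 0.46014639 -0.14637715]
3.677 [-0.11  0.05]
3.702 [-0.23  0.09]
3.727 [-0.34  0.14]
3.752 [-0.46  0.19]
3.777 [-0.57  0.25]
3.802 [-0.68  0.3 ]
3.827 [-0.79  0.36]
3.852 [-0.9   0.43]
3.877 [-1.01  0.49]
3.902 [-1.11  0.56]
3.927 [-1.22  0.63]
3.952 [-1.32  0.7 ]
3.977 [-1.42  0.78]
4.002 [-1.51  0.86]
4.027 [-1.61  0.94]
4.052 [-1.7   1.02]
4.077 [-1.79  1.1 ]
4.102 [-1.88  1.19]
4.127 [-1.97  1.28]
4.152 [-2.06  1.37]
4.177 [-2.14  1.47]
4.202 [-2.22  1.56]
4.227 [-2.3   1.66]
4.252 [-2.37  1.76]
4.277 [-2.45  1.86]
4.302 [-2.52  1.96]
4.327 [-2.58  2.07]
4.352 [-2.65  2.18]
4.377 [-2.71  2.28]
4.402 [-2.77  2.39]
4.427 [-2.83  2.51]
4.452 [-2.88  2.62]
4.477 [-2.93  2.73]
4.502 [-2.98  2.85]
4.527 [-3.03  2.96]
4.552 [-3.07  3.08]
4.577 [-3.11  3.2 ]
4.602 [-3.14  3.32]
4.627 [-3.18  3.44]
4.652 [-3.21  3.56]
4.677 [-3.24  3.68]
4.702 [-3.26  3.81]
4.727 [-3.28  3.93]
4.752 [-3.3   4.05]
4.777 [-3.32  4.18]
4.802 [-3.33  4.3 ]
4.827 [-3.34  4.43]
4.852 [-3.34  4.55]
4.877 [-3.35  4.68]
```

View pics/wrist4.png

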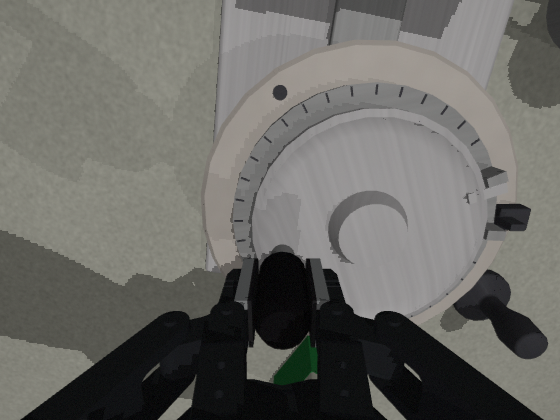

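Run:
```python
from track import *
zoom('wrist4',440,540,130,250,5)
p,d,K,T=load('wrist4'); P=cloud(d,K,T)
h=P[(np.abs(P[...,2]-.148)<.003)&(np.hypot(P[...,0]-.505,P[...,1]+.121)<.03)]; print('hub',h.mean(0),len(h))
for t in (.05,.185,.2,.35,.507,.56): print(t,proj([C[0]+.07*np.cos(t),C[1]+.07*np.sin(t),.14],K,T).round(1))
print(proj([*C,.148],K,T))
```

```text
hub [ 0.50268397 -0.12195105  0.14772872] 3755
0.05 [494.5 242.6]
0.185 [499.2 226.8]
0.2 [499.6 225. ]
0.35 [501.8 206.7]
0.507 [500.9 187.3]
0.56 [499.9 180.8]
[373.75240663 234.13288183]
```

View pics/wrist4_z.png

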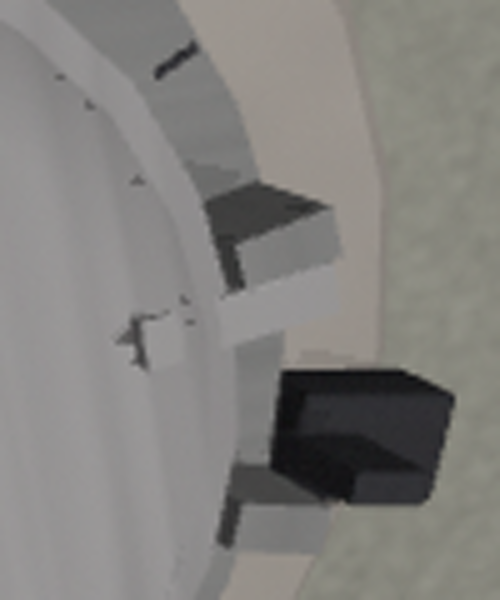

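>>> servo_tool:
  increments: "0 0 0 -0.11 0.05 0 1.5;0 0 0 -0.23 0.09 0 1.5;0 0 0 -0.34 0.14 0 1.5;0 0 0 -0.46 0.19 0 1.5;0 0 0 -0.57 0.25 0 1.5"

```text
time: 4.6
eef_pos: [0.4638, -0.1504, 0.1745]
tcp_rot: [0.643, 0.766, 0.002, -0.002]
contact_force: [1.5, 6.5, 5.3]
opening: 0.271
```

>>> servo_tool:
  increments: "0 0 0 -0.11 0.05 0 1.5;0 0 0 -0.22 0.11 0 1.5"

```text
time: 4.77
eef_pos: [0.4653, -0.1523, 0.1745]
tcp_rot: [0.643, 0.766, 0.002, -0.002]
contact_force: [0.3, 7.1, 5.0]
opening: 0.269
```

Run:
```python
from track import *
rep()
```

```text
t 4.77 th 3.8098 r 0.0491 Ftan -5.41 Frad -4.67 Fz 4.95 z 0.1745
```

Run:
```python
from track import *
C=np.array([.5034,-.1224])
cp=np.array([ 0.46014639,-0.14637715])+RM@np.array([-.79,.36])/100; d=cp-C; print(cp,np.arctan2(d[1],d[0])%6.2832,np.hypot(*d)); rep(C)
t0=3.83
prev=cp
for k in range(1,30):
    t=t0-0.01+.04*k; w=C+.05*np.array([np.cos(t),np.sin(t)])
    m=C+.05*np.array([np.cos(t-.02),np.sin(t-.02)])
    print(round(t,3),(RM.T@(m-prev)*100).round(2),(RM.T@(w-prev)*100).round(2)); prev=w
```

```text
[ 0.46506012 -0.15353433] 3.823659544480401 0.0493892032380392
t 4.77 th 3.8068 r 0.0485 Ftan -5.43 Frad -4.65 Fz 4.95 z 0.1745
3.86 [-0.1  -0.01] [-0.19  0.04]
3.9 [-0.09  0.05] [-0.17  0.11]
3.94 [-0.08  0.06] [-0.16  0.11]
3.98 [-0.08  0.06] [-0.16  0.12]
4.02 [-0.08  0.06] [-0.15  0.13]
4.06 [-0.08  0.07] [-0.15  0.13]
4.1 [-0.07  0.07] [-0.14  0.14]
4.14 [-0.07  0.07] [-0.14  0.14]
4.18 [-0.07  0.07] [-0.13  0.15]
4.22 [-0.06  0.08] [-0.13  0.15]
4.26 [-0.06  0.08] [-0.12  0.16]
4.3 [-0.06  0.08] [-0.11  0.16]
4.34 [-0.05  0.08] [-0.11  0.17]
4.38 [-0.05  0.09] [-0.1   0.17]
4.42 [-0.05  0.09] [-0.09  0.18]
4.46 [-0.04  0.09] [-0.09  0.18]
4.5 [-0.04  0.09] [-0.08  0.18]
4.54 [-0.04  0.09] [-0.07  0.19]
4.58 [-0.03  0.09] [-0.06  0.19]
4.62 [-0.03  0.1 ] [-0.06  0.19]
4.66 [-0.03  0.1 ] [-0.05  0.19]
4.7 [-0.02  0.1 ] [-0.04  0.2 ]
4.74 [-0.02  0.1 ] [-0.03  0.2 ]
4.78 [-0.01  0.1 ] [-0.03  0.2 ]
4.82 [-0.01  0.1 ] [-0.02  0.2 ]
4.86 [-0.01  0.1 ] [-0.01  0.2 ]
4.9 [-0.   0.1] [-0.   0.2]
4.94 [0.  0.1] [0.01 0.2 ]
4.98 [0.01 0.1 ] [0.01 0.2 ]
```

```bash
sed -i 's/^C=.*; RM/C=np.array([.5044,-.1213]); RM/' track.py
python3 - <<'E'
from track import *
cp=np.array([ 0.46014639,-0.14637715])+RM@np.array([-.79,.36])/100; d=cp-C; print(cp,np.arctan2(d[1],d[0])%6.2832,np.hypot(*d)); rep(C)
prev=cp
for k in range(1,30):
    t=3.827+.04*k; w=C+.05*np.array([np.cos(t),np.sin(t)])
    m=C+.05*np.array([np.cos(t-.02),np.sin(t-.02)])
    print(round(t,3),(RM.T@(m-prev)*100).round(2),(RM.T@(w-prev)*100).round(2)); prev=w
E
```

```text
[ 0.46506012 -0.15353433] 3.8280544454002596 0.05085940126553144
t 4.77 th 3.8118 r 0.05 Ftan -5.4 Frad -4.68 Fz 4.95 z 0.1745
3.867 [-0.04  0.12] [-0.13  0.17]
3.907 [-0.08  0.05] [-0.17  0.11]
3.947 [-0.08  0.06] [-0.16  0.11]
3.987 [-0.08  0.06] [-0.16  0.12]
4.027 [-0.08  0.06] [-0.15  0.13]
4.067 [-0.08  0.07] [-0.15  0.13]
4.107 [-0.07  0.07] [-0.14  0.14]
4.147 [-0.07  0.07] [-0.14  0.15]
4.187 [-0.07  0.07] [-0.13  0.15]
4.227 [-0.06  0.08] [-0.13  0.16]
4.267 [-0.06  0.08] [-0.12  0.16]
4.307 [-0.06  0.08] [-0.11  0.17]
4.347 [-0.05  0.08] [-0.11  0.17]
4.387 [-0.05  0.09] [-0.1   0.17]
4.427 [-0.05  0.09] [-0.09  0.18]
4.467 [-0.04  0.09] [-0.09  0.18]
4.507 [-0.04  0.09] [-0.08  0.18]
4.547 [-0.04  0.09] [-0.07  0.19]
4.587 [-0.03  0.09] [-0.06  0.19]
4.627 [-0.03  0.1 ] [-0.06  0.19]
4.667 [-0.02  0.1 ] [-0.05  0.19]
4.707 [-0.02  0.1 ] [-0.04  0.2 ]
4.747 [-0.02  0.1 ] [-0.03  0.2 ]
4.787 [-0.01  0.1 ] [-0.02  0.2 ]
4.827 [-0.01  0.1 ] [-0.02  0.2 ]
4.867 [-0.   0.1] [-0.01  0.2 ]
4.907 [-0.   0.1] [0.  0.2]
4.947 [0.  0.1] [0.01 0.2 ]
4.987 [0.01 0.1 ] [0.02 0.2 ]
```

>>> servo_tool:
  increments: "0 0 0 -0.04 0.11 -0.03 1.5;0 0 0 -0.13 0.17 -0.03 1.5;0 0 0 -0.13 0.17 -0.03 1.5"

```text
time: 5.02
eef_pos: [0.4667, -0.1538, 0.1745]
tcp_rot: [0.643, 0.766, 0.001, -0.002]
contact_force: [-0.3, 6.8, 5.1]
opening: 0.271
```

>>> servo_tool:
  increments: "0 0 0 -0.08 0.05 0 1.5;0 0 0 -0.17 0.11 0 1.5;0 0 0 -0.17 0.11 0 1.5"

```text
time: 5.27
eef_pos: [0.468, -0.1553, 0.1746]
tcp_rot: [0.643, 0.766, 0.001, -0.002]
contact_force: [-0.6, 5.6, 4.6]
opening: 0.271
```

>>> servo_tool:
  increments: "0 0 0 -0.08 0.06 0 1.5;0 0 0 -0.16 0.11 0 1.5;0 0 0 -0.16 0.11 0 1.5"

```text
time: 5.52
eef_pos: [0.4693, -0.1566, 0.1745]
tcp_rot: [0.643, 0.766, 0.001, -0.002]
contact_force: [-1.0, 5.6, 4.8]
opening: 0.272
```

>>> servo_tool:
  increments: "0 0 0 -0.08 0.06 0 1.5;0 0 0 -0.16 0.12 0 1.5;0 0 0 -0.16 0.12 0 1.5"

```text
time: 5.77
eef_pos: [0.4707, -0.1579, 0.1745]
tcp_rot: [0.643, 0.766, 0.001, -0.002]
contact_force: [-0.8, 6.1, 5.0]
opening: 0.267
```

>>> servo_tool:
  increments: "0 0 0 -0.08 0.06 0 1.5;0 0 0 -0.15 0.13 0 1.5;0 0 0 -0.15 0.13 0 1.5"

```text
time: 6.02
eef_pos: [0.4722, -0.1592, 0.1746]
tcp_rot: [0.643, 0.766, 0.001, -0.002]
contact_force: [-1.6, 5.6, 4.7]
opening: 0.272
```

>>> servo_tool:
  increments: "0 0 0 -0.08 0.07 0 1.5;0 0 0 -0.15 0.13 0 1.5;0 0 0 -0.15 0.13 0 1.5"

```text
time: 6.27
eef_pos: [0.4737, -0.1604, 0.1745]
tcp_rot: [0.643, 0.766, 0.001, -0.002]
contact_force: [-1.7, 5.5, 5.5]
opening: 0.272
```

>>> servo_tool:
  increments: "0 0 0 -0.07 0.07 0 1.5;0 0 0 -0.14 0.14 0 1.5;0 0 0 -0.14 0.14 0 1.5"

```text
time: 6.52
eef_pos: [0.4753, -0.1616, 0.1745]
tcp_rot: [0.643, 0.766, 0.001, -0.002]
contact_force: [-1.1, 5.3, 5.2]
opening: 0.271
```

>>> servo_tool:
  increments: "0 0 0 -0.07 0.07 0 1.5;0 0 0 -0.14 0.15 0 1.5;0 0 0 -0.14 0.15 0 1.5"

```text
time: 6.77
eef_pos: [0.4769, -0.1627, 0.1745]
tcp_rot: [0.643, 0.766, 0.001, -0.002]
contact_force: [-2.7, 5.2, 5.3]
opening: 0.275
```

>>> servo_tool:
  increments: "0 0 0 -0.07 0.07 0 1.5;0 0 0 -0.13 0.15 0 1.5;0 0 0 -0.13 0.15 0 1.5"

```text
time: 7.02
eef_pos: [0.4786, -0.1637, 0.1745]
tcp_rot: [0.643, 0.766, 0.001, -0.002]
contact_force: [-1.5, 4.7, 5.8]
opening: 0.269
```

>>> servo_tool:
  increments: "0 0 0 -0.06 0.08 0 1.5;0 0 0 -0.13 0.16 0 1.5;0 0 0 -0.13 0.16 0 1.5"

```text
time: 7.27
eef_pos: [0.4803, -0.1647, 0.1745]
tcp_rot: [0.643, 0.766, 0.001, -0.003]
contact_force: [-1.7, 5.4, 5.7]
opening: 0.269
```

>>> servo_tool:
  increments: "0 0 0 -0.06 0.08 0 1.5;0 0 0 -0.12 0.16 0 1.5;0 0 0 -0.12 0.16 0 1.5"

```text
time: 7.52
eef_pos: [0.4821, -0.1656, 0.1745]
tcp_rot: [0.643, 0.766, 0.001, -0.003]
contact_force: [-2.2, 5.7, 5.9]
opening: 0.275
```

>>> servo_tool:
  increments: "0 0 0 -0.06 0.08 0 1.5;0 0 0 -0.11 0.17 0 1.5;0 0 0 -0.11 0.17 0 1.5"

```text
time: 7.77
eef_pos: [0.4838, -0.1665, 0.1745]
tcp_rot: [0.643, 0.766, 0.0, -0.003]
contact_force: [-2.7, 5.7, 5.4]
opening: 0.269
```

>>> servo_tool:
  increments: "0 0 0 -0.05 0.08 0 1.5;0 0 0 -0.11 0.17 0 1.5;0 0 0 -0.11 0.17 0 1.5"

```text
time: 8.02
eef_pos: [0.4857, -0.1673, 0.1745]
tcp_rot: [0.643, 0.766, 0.0, -0.003]
contact_force: [-2.2, 5.2, 6.4]
opening: 0.271
```

>>> servo_tool:
  increments: "0 0 0 -0.05 0.09 0 1.5;0 0 0 -0.1 0.17 0 1.5;0 0 0 -0.1 0.17 0 1.5"

```text
time: 8.27
eef_pos: [0.4875, -0.168, 0.1745]
tcp_rot: [0.643, 0.766, 0.0, -0.003]
contact_force: [-2.7, 5.9, 5.7]
opening: 0.27
```

>>> servo_tool:
  increments: "0 0 0 -0.05 0.09 0 1.5;0 0 0 -0.09 0.18 0 1.5;0 0 0 -0.09 0.18 0 1.5"

```text
time: 8.52
eef_pos: [0.4893, -0.1685, 0.1745]
tcp_rot: [0.643, 0.766, 0.0, -0.003]
contact_force: [-2.7, 4.8, 6.5]
opening: 0.274
```

>>> servo_tool:
  increments: "0 0 0 -0.04 0.09 0 1.5;0 0 0 -0.09 0.18 0 1.5;0 0 0 -0.09 0.18 0 1.5"

```text
time: 8.77
eef_pos: [0.4912, -0.1691, 0.1745]
tcp_rot: [0.643, 0.766, 0.0, -0.003]
contact_force: [-4.0, 6.2, 7.1]
opening: 0.27
```

>>> servo_tool:
  increments: "0 0 0 -0.03 0.09 -0.05 1.5;0 0 0 -0.05 0.18 -0.05 1.5;0 0 0 -0.05 0.18 -0.05 1.5"

```text
time: 9.02
eef_pos: [0.4927, -0.1694, 0.1745]
tcp_rot: [0.643, 0.766, -0.0, -0.003]
contact_force: [-3.5, 4.1, 4.7]
opening: 0.273
```

>>> servo_tool:
  increments: "0 0 0 -0.04 0.09 0 1.5;0 0 0 -0.07 0.19 0 1.5;0 0 0 -0.07 0.19 0 1.5"

```text
time: 9.27
eef_pos: [0.4947, -0.1699, 0.1745]
tcp_rot: [0.643, 0.766, -0.0, -0.003]
contact_force: [-3.9, 4.0, 4.7]
opening: 0.271
```

>>> servo_tool:
  increments: "0 0 0 -0.03 0.09 0 1.5;0 0 0 -0.06 0.19 0 1.5;0 0 0 -0.06 0.19 0 1.5"

```text
time: 9.52
eef_pos: [0.4966, -0.1702, 0.1746]
tcp_rot: [0.643, 0.766, -0.0, -0.003]
contact_force: [-3.7, 4.6, 5.1]
opening: 0.271
```

>>> servo_tool:
  increments: "0 0 0 -0.03 0.1 0 1.5;0 0 0 -0.06 0.19 0 1.5;0 0 0 -0.06 0.19 0 1.5"

```text
time: 9.77
eef_pos: [0.4985, -0.1704, 0.1745]
tcp_rot: [0.643, 0.766, -0.0, -0.003]
contact_force: [-4.3, 4.1, 5.5]
opening: 0.273
```

>>> servo_tool:
  increments: "0 0 0 -0.02 0.1 0 1.5;0 0 0 -0.05 0.19 0 1.5;0 0 0 -0.05 0.19 0 1.5"

```text
time: 10.02
eef_pos: [0.5004, -0.1707, 0.1745]
tcp_rot: [0.643, 0.766, -0.001, -0.003]
contact_force: [-4.6, 4.1, 4.4]
opening: 0.271
```

>>> servo_tool:
  increments: "0 0 0 -0.02 0.1 0 1.5;0 0 0 -0.04 0.2 0 1.5;0 0 0 -0.04 0.2 0 1.5"

```text
time: 10.27
eef_pos: [0.5009, -0.1707, 0.1745]
tcp_rot: [0.643, 0.766, -0.002, -0.005]
contact_force: [-9.7, 4.6, 7.8]
opening: 0.271
```

>>> servo_tool:
  increments: "0 0 0 0 0.05 0 1.5;0 0 0 0 0.05 0 1.5;0 0 0 0 0.05 0 1.5"

```text
time: 10.52
eef_pos: [0.501, -0.1707, 0.1745]
tcp_rot: [0.643, 0.766, -0.002, -0.006]
contact_force: [-10.3, 3.8, 9.1]
opening: 0.271
```

Run:
```python
from track import *
snap('wrist','wrist5'); rep()
for n in ['wrist1','top0','scene0','wrist4','wrist5']:
    p,d,K,T=load(n); P=cloud(d,K,T)
    hm=(np.abs(P[...,2]-.148)<.0025)&(np.hypot(P[...,0]-.504,P[...,1]+.121)<.025); v,u=np.nonzero(hm)
    # hub from mask contour ellipse centre, cast to plane .148
    cs,_=cv2.findContours(hm.astype(np.uint8),cv2.RETR_EXTERNAL,cv2.CHAIN_APPROX_NONE); c=max(cs,key=cv2.contourArea)
    e=cv2.fitEllipse(c); H=onplane(*e[0],.148,K,T)
    rr=np.hypot(P[...,0]-H[0],P[...,1]-H[1])
    m=(p.max(2)<85)&(rr>.077)&(rr<.102)&(P[...,2]>.112)&(P[...,0]>.56)
    k,l,st,ce=cv2.connectedComponentsWithStats(m.astype(np.uint8))
    if k<2: print(n,H,'none'); continue
    i=1+np.argmax(st[1:,4]); Q=P[l==i]; a=np.arctan2(Q[:,1]-H[1],Q[:,0]-H[0])
    t=Q[:,2]>np.percentile(Q[:,2],97)-.004
    at=a[t]; print(n,'H',H.round(4),st[i],'z',np.percentile(Q[:,2],[3,50,97]).round(4),'ang all med',np.median(a).round(3),'top',t.sum(),((at.min()+at.max())/2).round(3),np.median(at).round(3),'r',np.hypot(Q[t,0]-H[0],Q[t,1]-H[1]).min().round(4),np.hypot(Q[t,0]-H[0],Q[t,1]-H[1]).max().round(4),'width',(np.ptp(at)*.088).round(4))
zoom('wrist5',420,560,100,260,4.5)
```

```text
t 10.57 th 4.6439 r 0.0495 Ftan -10.8 Frad -1.83 Fz 8.16 z 0.1744
wrist1 H [ 0.5028 -0.1219  0.148 ] [428 217  27  20 472] z [0.1167 0.1247 0.1371] ang all med 0.189 top 70 0.169 0.171 r 0.0791 0.0876 width 0.0047
top0 H [ 0.505  -0.1224  0.148 ] [333 237   9  10  69] z [0.1155 0.1257 0.1388] ang all med 0.192 top 10 0.184 0.185 r 0.0784 0.0864 width 0.0038
scene0 H [ 0.5081 -0.1196  0.148 ] [231 180   9  13  72] z [0.1169 0.1235 0.1363] ang all med 0.18 top 7 0.168 0.18 r 0.0787 0.0857 width 0.004
wrist4 H [ 0.5026 -0.1218  0.148 ] [494 204  37  27 852] z [0.1182 0.1249 0.1371] ang all med 0.186 top 162 0.165 0.167 r 0.0782 0.0879 width 0.005
wrist5 H [ 0.5032 -0.122   0.148 ] [ 442  152   42   28 1004] z [0.1181 0.1249 0.1372] ang all med 0.186 top 174 0.164 0.167 r 0.0783 0.0875 width 0.0048
```

View pics/wrist5.png

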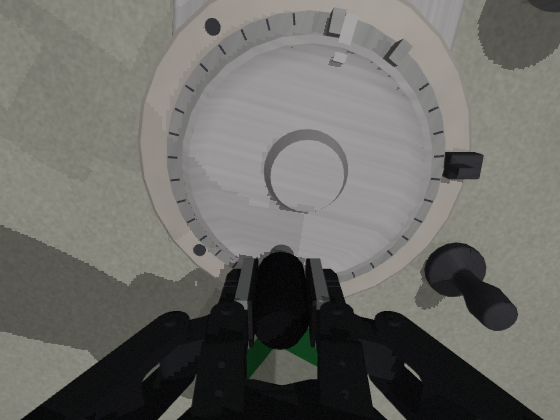

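Run:
```python
from track import *
zoom('wrist5',300,500,0,200,4)
for n in ['wrist1','wrist4','wrist5','top0']:
    p,d,K,T=load(n); P=cloud(d,K,T); H=np.array({'wrist1':[.5028,-.1219],'wrist4':[.5026,-.1218],'wrist5':[.5032,-.122],'top0':[.505,-.1224]}[n])
    rr=np.hypot(P[...,0]-H[0],P[...,1]-H[1]); a=np.arctan2(P[...,1]-H[1],P[...,0]-H[0])
    m=(p.max(2)<85)&(rr>.079)&(rr<.1)&(np.abs(a-.18)<.15)
    for lo,hi in [(.117,.122),(.122,.128),(.128,.135),(.135,.14)]:
        k=m&(P[...,2]>lo)&(P[...,2]<hi); 
        if k.sum()>3: print(n,lo,k.sum(),np.percentile(a[k],[2,50,98]).round(3), np.percentile(rr[k],[2,98]).round(4),'mid',np.percentile(a[k],[2,98]).mean().round(3))
```

```text
wrist1 0.117 77 [0.096 0.237 0.25 ] [0.08   0.0972] mid 0.173
wrist1 0.122 269 [0.096 0.194 0.246] [0.0793 0.0977] mid 0.171
wrist1 0.128 51 [0.145 0.183 0.191] [0.0791 0.0874] mid 0.168
wrist1 0.135 55 [0.142 0.168 0.192] [0.0792 0.0875] mid 0.167
wrist4 0.117 107 [0.139 0.238 0.247] [0.0803 0.0972] mid 0.193
wrist4 0.122 483 [0.104 0.198 0.244] [0.0795 0.0982] mid 0.174
wrist4 0.128 120 [0.136 0.179 0.188] [0.0791 0.0875] mid 0.162
wrist4 0.135 126 [0.137 0.164 0.186] [0.0795 0.0875] mid 0.162
wrist5 0.117 127 [0.086 0.231 0.249] [0.0796 0.0964] mid 0.167
wrist5 0.122 623 [0.09  0.191 0.245] [0.0792 0.0976] mid 0.167
wrist5 0.128 72 [0.139 0.185 0.19 ] [0.079  0.0862] mid 0.164
wrist5 0.135 142 [0.138 0.166 0.188] [0.0791 0.087 ] mid 0.163
top0 0.117 9 [0.075 0.246 0.263] [0.0798 0.0934] mid 0.169
top0 0.122 37 [0.107 0.197 0.256] [0.0808 0.0956] mid 0.181
top0 0.128 5 [0.2   0.228 0.242] [0.0818 0.0952] mid 0.221
top0 0.135 7 [0.162 0.183 0.204] [0.0801 0.0861] mid 0.183
```

View pics/wrist5_z.png

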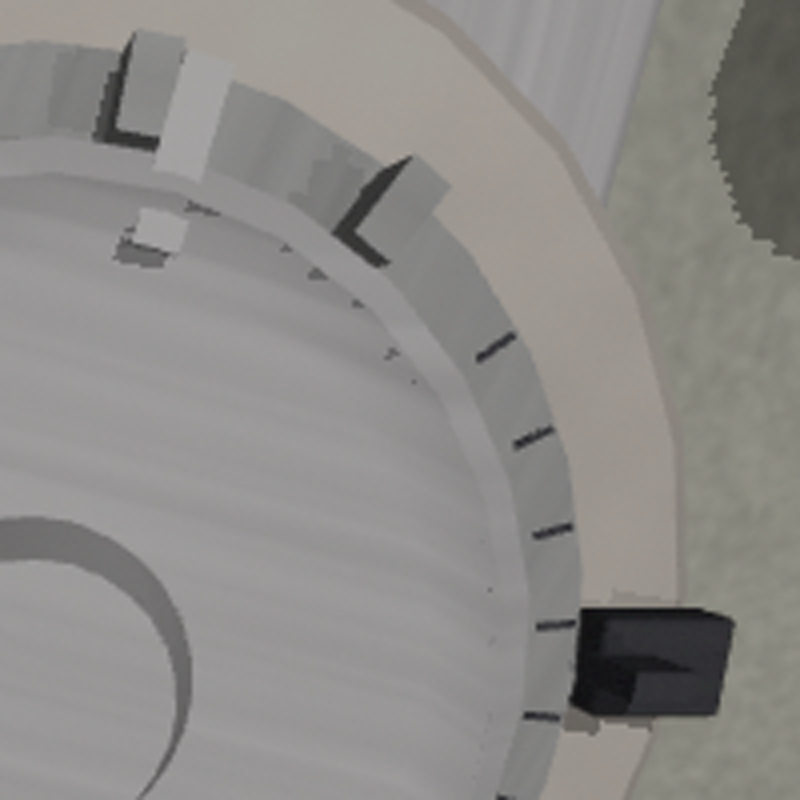

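Run:
```python
from track import *
p,d,K,T=load('wrist5'); H=np.array([.5032,-.122])
P=cloud(d,K,T); print(P[29,348],P[22,351],P[20,335])
for uv in [(348.7,28.7),(352,15)]:
    w=onplane(*uv,.141,K,T)[:2]-H; print(np.arctan2(w[1],w[0]),np.hypot(*w))
s=ctrl.get_state(); e=s['eef_pos'][:2]-H; print('grip-pi',np.arctan2(e[1],e[0])%(2*np.pi)-np.pi)
# return path
cp=s['eef_pos'][:2]; C2=np.array([.5040,-.1217])
print(cp)
for t in np.arange(4.62,3.3,-.04): 
    w=C2+.05*np.array([np.cos(t),np.sin(t)]); print(round(t,3),(RM.T@(w-cp)*100).round(2))
```

```text
[ 0.50926397 -0.05553689  0.13925481] [ 0.50961744 -0.0530733   0.1413815 ] [ 0.50271048 -0.0531073   0.13947921]
1.4789769719374977 0.06656020313265458
1.4839172749211458 0.07199541459816144
grip-pi 1.5259218053923789
[ 0.50101352 -0.17069153]
4.62 [-0.05 -0.17]
4.58 [ 0.01 -0.37]
4.54 [ 0.07 -0.56]
4.5 [ 0.14 -0.74]
4.46 [ 0.22 -0.93]
4.42 [ 0.31 -1.11]
4.38 [ 0.4  -1.28]
4.34 [ 0.5  -1.46]
4.3 [ 0.61 -1.62]
4.26 [ 0.72 -1.79]
4.22 [ 0.84 -1.95]
4.18 [ 0.97 -2.1 ]
4.14 [ 1.1  -2.25]
4.1 [ 1.24 -2.4 ]
4.06 [ 1.39 -2.54]
4.02 [ 1.54 -2.67]
3.98 [ 1.69 -2.79]
3.94 [ 1.85 -2.91]
3.9 [ 2.02 -3.03]
3.86 [ 2.18 -3.13]
3.82 [ 2.36 -3.23]
3.78 [ 2.53 -3.33]
3.74 [ 2.71 -3.41]
3.7 [ 2.9  -3.49]
3.66 [ 3.09 -3.56]
3.62 [ 3.28 -3.63]
3.58 [ 3.47 -3.68]
3.54 [ 3.66 -3.73]
3.5 [ 3.86 -3.77]
3.46 [ 4.05 -3.81]
3.42 [ 4.25 -3.83]
3.38 [ 4.45 -3.85]
3.34 [ 4.65 -3.86]
3.3 [ 4.85 -3.86]
```

>>> servo_tool:
  increments: "0 0 0 0 -0.15 -0.03 1.5;0 0 0 0.02 -0.3 -0.06 1.5;0 0 0 0.04 -0.45 -0.08 1.5;0 0 0 0.06 -0.6 -0.08 1.5;0 0 0 0.06 -0.6 -0.08 1.5"

```text
time: 10.98
eef_pos: [0.4978, -0.1704, 0.1747]
tcp_rot: [0.643, 0.766, 0.001, -0.002]
contact_force: [0.8, 6.4, 1.0]
opening: 0.274
```

Run:
```python
from track import *
rep(); s=ctrl.get_state(); cp=s['eef_pos'][:2]; print(s['eef_pos'],s['contact_force'],s['opening'])
C2=np.array([.5040,-.1217])
d=cp-C2; print(np.arctan2(d[1],d[0])%6.2832)
for t in np.arange(4.5,3.3,-.04): 
    w=C2+.05*np.array([np.cos(t),np.sin(t)]); print(round(t,3),(RM.T@(w-cp)*100).round(2))
```

```text
t 10.98 th 4.5793 r 0.0496 Ftan -0.04 Frad -6.46 Fz 0.99 z 0.1747
[ 0.49781947 -0.17043697  0.17466737] [0.81988267 6.41233745 0.98861449] 0.27382556850236534
4.58626308893326
4.5 [ 0.06 -0.43]
4.46 [ 0.14 -0.62]
4.42 [ 0.23 -0.8 ]
4.38 [ 0.32 -0.97]
4.34 [ 0.42 -1.15]
4.3 [ 0.53 -1.31]
4.26 [ 0.64 -1.48]
4.22 [ 0.76 -1.64]
4.18 [ 0.89 -1.79]
4.14 [ 1.02 -1.94]
4.1 [ 1.16 -2.09]
4.06 [ 1.31 -2.22]
4.02 [ 1.46 -2.36]
3.98 [ 1.61 -2.48]
3.94 [ 1.77 -2.6 ]
3.9 [ 1.93 -2.72]
3.86 [ 2.1  -2.82]
3.82 [ 2.28 -2.92]
3.78 [ 2.45 -3.02]
3.74 [ 2.63 -3.1 ]
3.7 [ 2.82 -3.18]
3.66 [ 3.01 -3.25]
3.62 [ 3.19 -3.32]
3.58 [ 3.39 -3.37]
3.54 [ 3.58 -3.42]
3.5 [ 3.78 -3.46]
3.46 [ 3.97 -3.5 ]
3.42 [ 4.17 -3.52]
3.38 [ 4.37 -3.54]
3.34 [ 4.57 -3.55]
3.3 [ 4.77 -3.55]
```

>>> servo_tool:
  increments: "0 0 0 0.05 -0.23 0 1.5;0 0 0 0.1 -0.43 0 1.5;0 0 0 0.18 -0.62 0 1.5;0 0 0 0.27 -0.8 0 1.5;0 0 0 0.36 -0.97 0 1.5;0 0 0 0.46 -1.15 0 1.5;0 0 0 0.57 -1.31 0 1.5;0 0 0 0.68 -1.48 0 1.5;0 0 0 0.8 -1.64 0 1.5;0 0 0 0.93 -1.79 0 1.5"

```text
time: 11.82
eef_pos: [0.4807, -0.165, 0.1748]
tcp_rot: [0.643, 0.766, 0.002, 0.001]
contact_force: [9.1, 2.8, -4.2]
opening: 0.274
```

Run:
```python
from track import *
rep(); 
C2=np.array([.5040,-.1217]); cp=C2+.05*np.array([np.cos(4.18),np.sin(4.18)])+RM@[.0004,0]
d=cp-C2; print(np.arctan2(d[1],d[0])%6.2832)
for t in np.arange(4.14,3.48,-.04): 
    w=C2+.05*np.array([np.cos(t),np.sin(t)]); print(round(t,3),(RM.T@(w-cp)*100).round(2))
```

```text
t 11.82 th 4.2152 r 0.0497 Ftan 6.67 Frad -6.85 Fz -4.22 z 0.1748
4.174789867037081
4.14 [ 0.09 -0.15]
4.1 [ 0.23 -0.29]
4.06 [ 0.38 -0.43]
4.02 [ 0.53 -0.56]
3.98 [ 0.68 -0.69]
3.94 [ 0.84 -0.81]
3.9 [ 1.01 -0.92]
3.86 [ 1.17 -1.03]
3.82 [ 1.35 -1.13]
3.78 [ 1.52 -1.22]
3.74 [ 1.7  -1.31]
3.7 [ 1.89 -1.39]
3.66 [ 2.08 -1.46]
3.62 [ 2.27 -1.52]
3.58 [ 2.46 -1.58]
3.54 [ 2.65 -1.63]
3.5 [ 2.85 -1.67]
```

>>> servo_tool:
  increments: "0 0 0 0.12 -0.12 0.03 1.5;0 0 0 0.26 -0.26 0.03 1.5;0 0 0 0.41 -0.39 0.03 1.5;0 0 0 0.56 -0.52 0.03 1.5;0 0 0 0.71 -0.65 0.03 1.5;0 0 0 0.87 -0.77 0.03 1.5;0 0 0 1.04 -0.88 0.03 1.5;0 0 0 1.2 -0.99 0.03 1.5;0 0 0 1.37 -1.09 0.03 1.5;0 0 0 1.54 -1.18 0.03 1.5"

```text
time: 12.65
eef_pos: [0.4664, -0.1534, 0.1748]
tcp_rot: [0.643, 0.766, 0.001, 0.002]
contact_force: [6.6, -0.4, -5.7]
opening: 0.27
```

Run:
```python
from track import *
rep(); 
C2=np.array([.5040,-.1217]); cp=C2+.05*np.array([np.cos(3.78),np.sin(3.78)])+RM@[.0003,.0004]
for t in np.arange(3.74,3.3,-.04): 
    w=C2+.05*np.array([np.cos(t),np.sin(t)]); print(round(t,3),(RM.T@(w-cp)*100).round(2))
```

```text
t 12.65 th 3.8441 r 0.0497 Ftan 4.57 Frad -4.8 Fz -5.69 z 0.1748
3.74 [ 0.15 -0.13]
3.7 [ 0.33 -0.2 ]
3.66 [ 0.52 -0.28]
3.62 [ 0.71 -0.34]
3.58 [ 0.9 -0.4]
3.54 [ 1.1  -0.44]
3.5 [ 1.29 -0.48]
3.46 [ 1.49 -0.52]
3.42 [ 1.69 -0.54]
3.38 [ 1.89 -0.56]
3.34 [ 2.09 -0.57]
3.3 [ 2.29 -0.57]
```

>>> servo_tool:
  increments: "0 0 0 0.15 -0.12 0.04 1.5;0 0 0 0.33 -0.2 0.04 1.5;0 0 0 0.52 -0.28 0.04 1.5;0 0 0 0.71 -0.34 0.04 1.5;0 0 0 0.9 -0.4 0.04 1.5;0 0 0 1.1 -0.44 0.04 1.5;0 0 0 1.29 -0.48 0.04 1.5;0 0 0 1.49 -0.52 0.04 1.5;0 0 0 1.49 -0.52 0.04 1.5"

```text
time: 13.4
eef_pos: [0.4583, -0.1403, 0.1748]
tcp_rot: [0.643, 0.766, -0.0, 0.002]
contact_force: [4.6, -1.7, -3.7]
opening: 0.268
```

```bash
cat > look.py <<'E'
from track import *
import sys
n=sys.argv[1]
rep(); p,d,K,T=snap('wrist',n); P=cloud(d,K,T); rep()
hm=(np.abs(P[...,2]-.148)<.0025)&(np.hypot(P[...,0]-.504,P[...,1]+.121)<.025)
print('hubdepthmean',P[hm].mean(0),hm.sum())
H=np.array([.503,-.122])
for t in (.168,): print('mark px',proj([H[0]+.07*np.cos(t),H[1]+.07*np.sin(t),.14],K,T).round(1))
u0,v0=430,130
zoom(n,u0,u0+120,v0,v0+150,5)
E
python3 look.py wrist6
```

```text
t 13.4 th 3.5316 r 0.0499 Ftan 3.36 Frad -3.58 Fz -3.72 z 0.1748
t 13.45 th 3.5315 r 0.0499 Ftan 3.61 Frad -3.22 Fz -2.11 z 0.1748
hubdepthmean [ 0.50278414 -0.12204536  0.14776874] 3582
mark px [497.3 237.4]
```

View pics/wrist6_z.png

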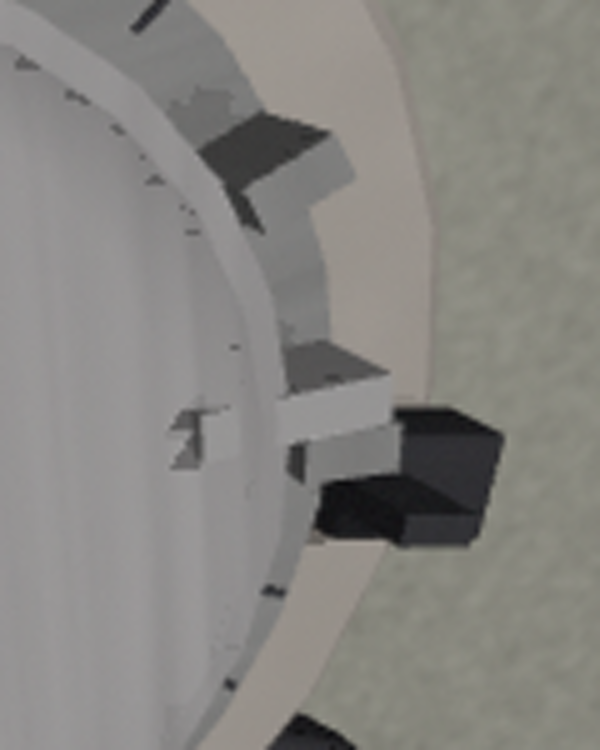

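```bash
cat > ang.py <<'E'
from track import *
def ang(n,pts,H=(.503,-.122),z=.141):
    p,d,K,T=load(n); H=np.array(H)
    for u,v in pts:
        w=onplane(u,v,z,K,T)[:2]-H; print((u,v),'ang',np.arctan2(w[1],w[0]).round(4),'r',np.hypot(*w).round(4))
E
python3 - <<'E'
from ang import *
ang('wrist6',[(430+335/5,130+408/5),(430+388/5,130+391/5),(430+280/5,130+422/5)])
s=ctrl.get_state(); print(s['eef_pos'])
C2=np.array([.5040,-.1217]); cp=C2+.05*np.array([np.cos(3.46),np.sin(3.46)])
for t in np.arange(3.44,3.18,-.02): 
    w=C2+.05*np.array([np.cos(t),np.sin(t)]); print(round(t,3),(RM.T@(w-cp)*100).round(2))
E
```

```text
(497.0, 211.6) ang 0.3983 r 0.0675
(507.6, 208.2) ang 0.408 r 0.073
(486.0, 214.4) ang 0.3932 r 0.0618
[ 0.45824462 -0.14026521  0.17475433]
3.44 [ 0.1  -0.01]
3.42 [ 0.2  -0.02]
3.4 [ 0.3  -0.03]
3.38 [ 0.4  -0.04]
3.36 [ 0.5  -0.05]
3.34 [ 0.6  -0.05]
3.32 [ 0.7  -0.05]
3.3 [ 0.8  -0.05]
3.28 [ 0.9  -0.05]
3.26 [ 1.   -0.04]
3.24 [ 1.1  -0.04]
3.22 [ 1.2  -0.03]
3.2 [ 1.3  -0.02]
```

>>> servo_tool:
  increments: "0 0 0 0.15 -0.01 0.02 1.5;0 0 0 0.3 -0.03 0.02 1.5;0 0 0 0.45 -0.04 0.02 1.5;0 0 0 0.6 -0.05 0.02 1.5;0 0 0 0.75 -0.05 0.02 1.5;0 0 0 0.85 -0.05 0.02 1.5;0 0 0 0.95 -0.05 0.02 1.5;0 0 0 0.95 -0.05 0.02 1.5;0 0 0 0.95 -0.05 0.02 1.5"

```text
time: 14.2
eef_pos: [0.4555, -0.1315, 0.1748]
tcp_rot: [0.643, 0.766, -0.001, 0.002]
contact_force: [2.4, -4.5, -3.5]
opening: 0.268
```

```bash
python3 look.py wrist7
```

```text
t 14.2 th 3.3474 r 0.0499 Ftan 4.85 Frad -1.47 Fz -3.47 z 0.1748
t 14.25 th 3.3468 r 0.0499 Ftan 4.86 Frad -1.48 Fz -1.96 z 0.1748
hubdepthmean [ 0.50274627 -0.12196833  0.14775063] 3419
mark px [496.2 252.5]
```

View pics/wrist7_z.png

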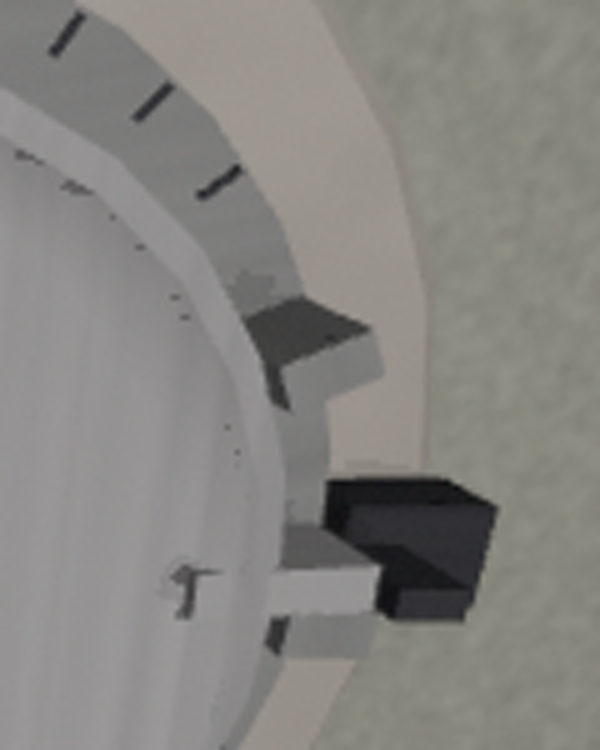

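Run:
```python
from ang import *
ang('wrist7',[(495,248.2),(506,247.4),(484.5,248.4)])
p,d,K,T=load('wrist7'); P=cloud(d,K,T); H=np.array([.503,-.122])
rr=np.hypot(P[...,0]-H[0],P[...,1]-H[1]); a=np.arctan2(P[...,1]-H[1],P[...,0]-H[0])
m=(p.max(2)<85)&(rr>.079)&(rr<.1)&(np.abs(a-.18)<.15)
for lo,hi in [(.117,.122),(.122,.128),(.135,.14)]:
    k=m&(P[...,2]>lo)&(P[...,2]<hi); print(lo,k.sum(),np.percentile(a[k],[2,50,98]).round(3),'mid',np.percentile(a[k],[2,98]).mean().round(3))
# tab from depth/brightness
m=(rr>.064)&(rr<.074)&(P[...,2]>.137)&(P[...,2]<.144)&(np.abs(a-.2)<.3); print('tab',m.sum(),np.percentile(a[m],[2,50,98]).round(3))
m2=m&(p.min(2)>140); print(m2.sum(),np.percentile(a[m2],[2,50,98]).round(3) if m2.any() else '')
# top camera
snap('top','top7')
```

```text
(495, 248.2) ang 0.2146 r 0.0681
(506, 247.4) ang 0.2179 r 0.074
(484.5, 248.4) ang 0.2163 r 0.0623
0.117 102 [0.2  0.24 0.25] mid 0.225
0.122 408 [0.136 0.208 0.249] mid 0.193
0.135 114 [0.143 0.172 0.191] mid 0.167
tab 381 [-0.003  0.178  0.256]
146 [0.174 0.21  0.247]
```

>>> servo_tool:
  increments: "0 0 0 0.08 0 0 1.5;0 0 0 0.15 0 0 1.5;0 0 0 0.22 0 0 1.5;0 0 0 0.22 0 0 1.5;0 0 0 0.22 0 0 1.5"

```text
time: 14.72
eef_pos: [0.455, -0.129, 0.1748]
tcp_rot: [0.643, 0.766, -0.001, 0.001]
contact_force: [2.2, -4.1, -1.1]
opening: 0.269
```

```bash
python3 look.py wrist8
cat > meas.py <<'E'
from track import *
import sys
p,d,K,T=load(sys.argv[1]); P=cloud(d,K,T); H=np.array([.503,-.122])
rr=np.hypot(P[...,0]-H[0],P[...,1]-H[1]); a=np.arctan2(P[...,1]-H[1],P[...,0]-H[0])
m=(p.max(2)<85)&(rr>.079)&(rr<.1)&(np.abs(a-.18)<.15)&(P[...,2]>.135)&(P[...,2]<.14)
print('clip',m.sum(),np.percentile(a[m],[2,50,98]).round(3))
m=(rr>.064)&(rr<.074)&(P[...,2]>.137)&(P[...,2]<.144)&(np.abs(a-.2)<.3)&(p.min(2)>140); print('tab',m.sum(),np.percentile(a[m],[2,50,98]).round(3))
E
python3 meas.py wrist8
```

```text
t 14.72 th 3.2971 r 0.05 Ftan 4.4 Frad -1.57 Fz -1.09 z 0.1748
t 14.77 th 3.2974 r 0.05 Ftan 5.03 Frad -1.54 Fz -1.81 z 0.1748
hubdepthmean [ 0.50276618 -0.12199068  0.14775837] 3366
mark px [495.4 256.6]
clip 112 [0.142 0.169 0.191]
tab 142 [0.122 0.159 0.193]
```

View pics/wrist8_z.png

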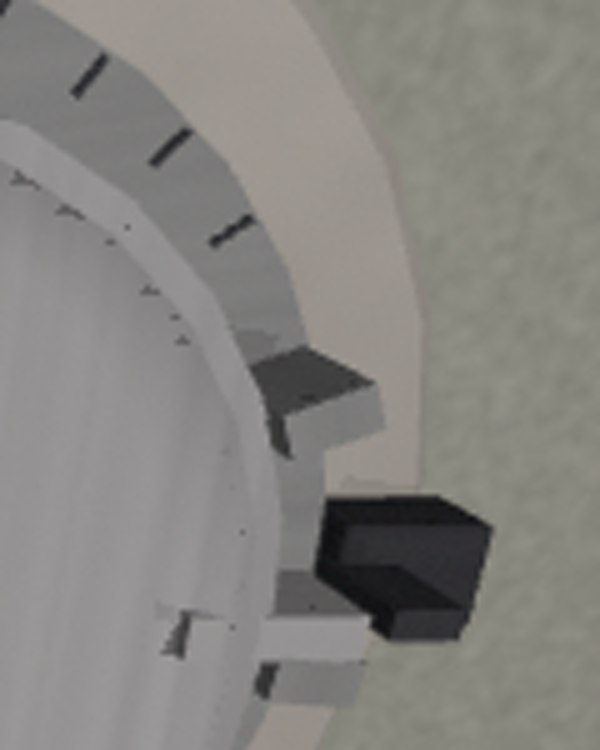

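Run:
```python
from track import *
p,d,K,T=load('wrist8'); P=cloud(d,K,T); H=np.array([.503,-.122])
for v in range(226,262,2):
    print(v,' '.join('%4d/%3d'%(P[v,u,2]*1e4,p[v,u].max()) for u in range(482,532,4)))
print([proj([H[0]+r*np.cos(.168),H[1]+r*np.sin(.168),.1375],K,T).round(1) for r in (.07,.079,.0875)])
ci=ctrl.camera_info('scene')
snap('scene','scene8'); zoom('scene8',190,310,100,225,6)
```

```text
226 1396/143 1267/126 1266/123 1266/122 1142/142 1138/140 1135/140 1150/150 1121/134    3/138    0/135   -9/141    4/137
228 1389/143 1265/124 1259/122 1265/122 1148/140 1144/138 1149/137 1148/136    0/137   -2/138   -6/136   -1/142   -4/138
230 1397/141 1268/124 1276/120 1272/119 1164/ 28 1166/ 27 1179/ 24 1181/ 25 1171/ 26 1167/ 25   -7/133   -4/140   -6/140
232 1397/142 1267/125 1267/118 1266/ 96 1201/ 28 1202/ 26 1192/ 29 1192/ 29 1200/ 29 1204/ 26 1207/ 27  -13/135  -12/139
234 1404/141 1258/131 1263/121 1206/ 58 1235/ 22 1247/ 29 1242/ 30 1235/ 29 1236/ 28 1239/ 29 1237/ 30 1229/ 54  -18/139
236 1404/142 1267/128 1265/123 1210/ 41 1232/ 19 1255/ 48 1247/ 49 1243/ 48 1254/ 49 1251/ 51 1253/ 50 1245/ 50   -2/135
238 1400/141 1273/127 1269/125 1214/ 32 1234/ 31 1247/ 46 1248/ 53 1245/ 51 1254/ 51 1246/ 52 1257/ 52 1246/ 51   -4/134
240 1403/142 1269/124 1263/123 1211/ 22 1249/ 38 1255/ 47 1246/ 52 1244/ 51 1251/ 49 1245/ 51 1247/ 52 1252/ 50   -3/137
242 1398/140 1265/123 1259/122 1230/ 22 1249/ 36 1251/ 43 1243/ 49 1247/ 50 1238/ 49 1244/ 50 1247/ 51 1249/ 49   -7/135
244 1408/14
[... 447 characters left out ...]
257/ 50    3/134  -11/139
252 1388/139 1381/ 92 1378/ 90 1394/ 89 1386/ 89 1380/ 77 1340/ 23 1374/ 46 1367/ 54 1361/ 53 1356/ 53   -7/135   -9/137
254 1391/148 1400/149 1395/149 1392/150 1391/149 1395/148 1356/ 22 1376/ 54 1362/ 52 1365/ 54 1371/ 52    1/136    2/135
256 1395/148 1398/149 1409/149 1394/148 1391/149 1400/149 1351/ 32 1371/ 52 1363/ 53 1368/ 53  -10/111   -4/140  -10/137
258 1402/148 1393/150 1399/149 1398/149 1394/147 1386/148   -3/135   -7/ 93   -1/ 99   11/ 96  -14/132   -5/140   -5/135
260 1394/149 1399/149 1393/149 1394/148 1402/149 1146/148   -9/140   -7/133    2/136   -3/134    0/141  -13/136   -8/137
[array([492.7, 254.5]), array([508.5, 254.6]), array([523.5, 254.7])]
```

View pics/scene8_z.png

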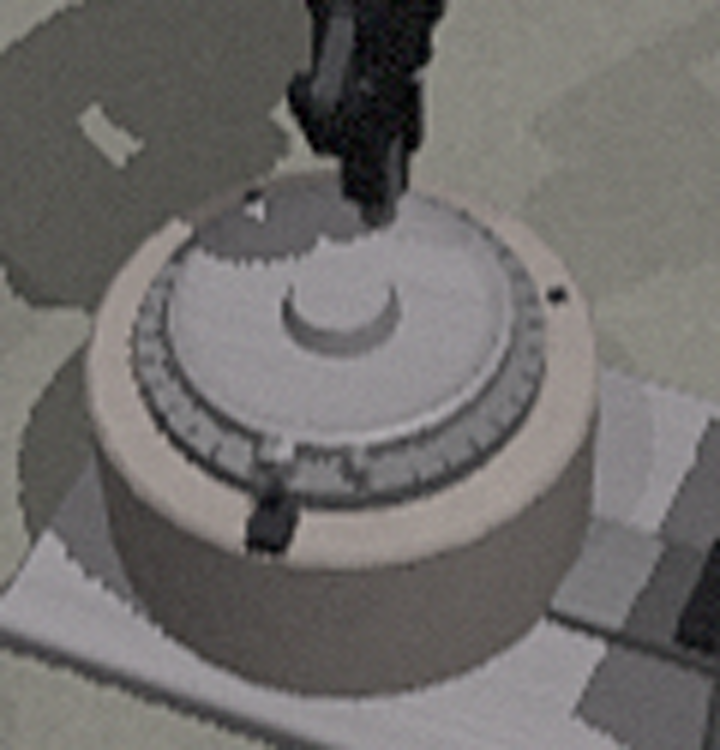

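>>> servo_tool:
  increments: "0 0 0 -0.05 0 0 1.5;0 0 0 -0.09 0 0 1.5;0 0 0 -0.09 0 0 1.5"

```text
time: 15.07
eef_pos: [0.4551, -0.1291, 0.1748]
tcp_rot: [0.643, 0.766, -0.0, 0.0]
contact_force: [1.5, -2.9, -3.2]
opening: 0.273
```

```bash
python3 -c "
from track import *
rep()"
```

```text
t 15.07 th 3.2987 r 0.05 Ftan 3.11 Frad -1.03 Fz -3.16 z 0.1748
```

>>> servo_tool:
  increments: "0 0 0 -0.04 0 0.03 1.5;0 0 0 -0.08 0 0.05 1.5;0 0 0 -0.08 0 0.05 1.5"

```text
time: 15.32
eef_pos: [0.4551, -0.1293, 0.1747]
tcp_rot: [0.643, 0.766, -0.0, -0.0]
contact_force: [0.3, -2.1, -0.0]
opening: 0.27
```

```bash
python3 look.py wrist9; python3 meas.py wrist9
```

```text
t 15.32 th 3.3015 r 0.0499 Ftan 2.12 Frad 0.08 Fz -0.02 z 0.1747
t 15.37 th 3.301 r 0.0499 Ftan 2.06 Frad 0.36 Fz 1.06 z 0.1747
hubdepthmean [ 0.50274222 -0.12200729  0.14773282] 3378
mark px [495.5 256.6]
clip 109 [0.14  0.168 0.191]
tab 143 [0.117 0.158 0.191]
```

>>> servo_tool:
  increments: "0 0 0 0 0 0 2.6;0 0 0 0 0 0 3.2;0 0 0 0 0 0 4;0 0 0 0 0 0 5;0 0 0 0 0 0 5;0 0 0 0 0 0 5"

```text
time: 15.87
eef_pos: [0.4551, -0.1292, 0.1744]
tcp_rot: [0.643, 0.766, 0.0, -0.0]
contact_force: [-0.5, 0.6, -0.8]
opening: 0.588
```

```bash
python3 look.py wrist10; python3 meas.py wrist10
```

```text
t 15.87 th 3.3002 r 0.0499 Ftan -0.66 Frad 0.37 Fz -0.77 z 0.1744
t 15.92 th 3.301 r 0.0499 Ftan -0.01 Frad -0.52 Fz 0.01 z 0.1745
hubdepthmean [ 0.50428    -0.11958127  0.14773805] 2813
mark px [495.7 256.9]
clip 122 [0.138 0.167 0.193]
tab 149 [0.119 0.157 0.198]
```

View pics/wrist10.png

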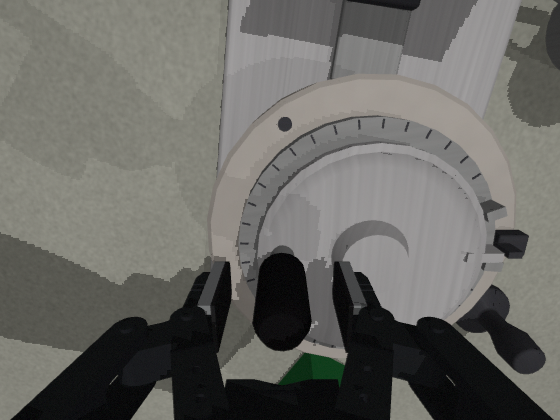

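View pics/wrist10_z.png

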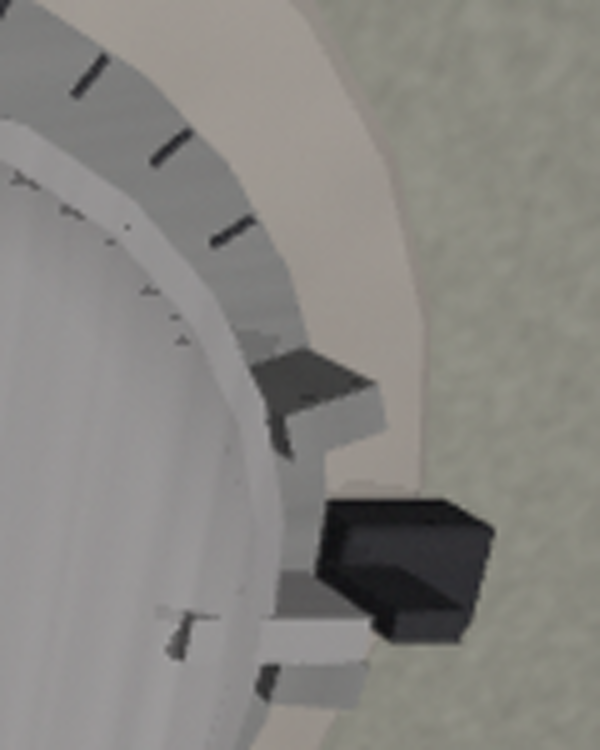

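>>> servo_tool:
  increments: "0 0 0 0 0 -1 5;0 0 0 0 0 -2.5 5;0 0 0 0 0 -4.5 5;0 0 0 0 0 -6.5 5;0 0 0 0 0 -8.5 5;0 0 0 0 0 -9 5;0 0 0 0 0 -9 5;0 0 0 0 0 -9 5"

```text
time: 16.58
eef_pos: [0.455, -0.1293, 0.2643]
tcp_rot: [0.643, 0.766, -0.0, -0.0]
contact_force: [0.1, 0.1, -1.0]
opening: 0.588
```

```bash
python3 look.py wrist11; python3 meas.py wrist11
python3 - <<'E'
from track import *
zoom('wrist11',370,480,170,270,6)
snap('top','top11')
for n in('top0','top11'):
    p,d,K,T=load(n); P=cloud(d,K,T)
    for nm,(x0,x1,y0,y1) in dict(jug=(.6,.75,.0,.1),tamper=(.62,.72,-.25,-.15),carton=(.45,.6,-.42,-.25)).items():
        m=(P[...,0]>x0)&(P[...,0]<x1)&(P[...,1]>y0)&(P[...,1]<y1)&(P[...,2]>.02); print(n,nm,m.sum(),P[m].mean(0).round(3) if m.any() else '')
E
```

```text
t 16.58 th 3.3018 r 0.05 Ftan -0.11 Frad -0.12 Fz -1.02 z 0.2643
t 16.63 th 3.2967 r 0.0504 Ftan 0.02 Frad -0.32 Fz 0.27 z 0.2634
hubdepthmean [ 0.50281688 -0.12225764  0.14779525] 1609
mark px [427.8 205.1]
clip 51 [0.141 0.168 0.189]
tab 73 [0.123 0.16  0.197]
top0 jug 828 [0.667 0.051 0.06 ]
top0 tamper 248 [ 0.684 -0.22   0.063]
top0 carton 2121 [ 0.532 -0.341  0.127]
top11 jug 829 [0.667 0.051 0.06 ]
top11 tamper 249 [ 0.684 -0.22   0.062]
top11 carton 2071 [ 0.533 -0.341  0.129]
```

View pics/wrist11_z.png

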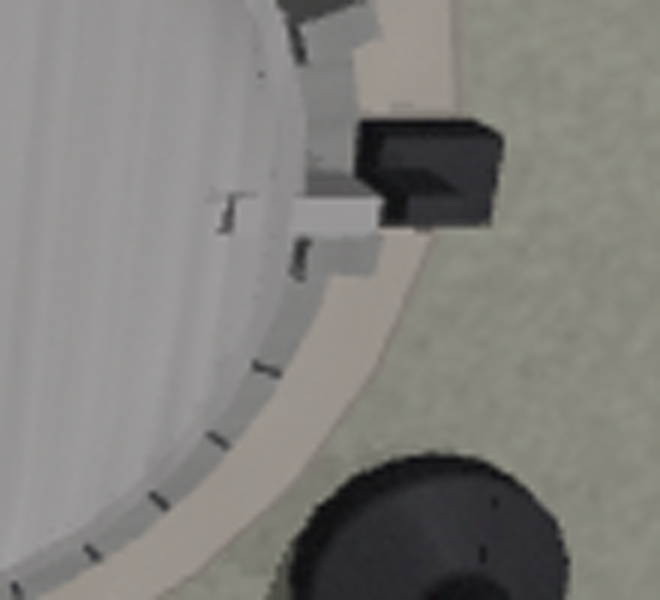

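```bash
python3 -c "
from plant import ctrl
print(ctrl.sign_off())"
```

```text
the job is handed in; nothing more can be done
None
```

I gripped the crank and wound it anticlockwise past the mark in small steps, checking the force after each one. The stop came about 1.3 rad beyond the mark. Force at the grip rose from about 5 N to 10–11 N and the wheel stopped moving, so I held it there briefly, below the 16 N at which the clutch slips. I then wound back clockwise onto the mark, eased off the tangential force, opened the jaws radially and lifted away. The job was handed in at about 16.7 s.

- **Pointer:** in the last wrist picture it stood at 0.160 rad against the clip's 0.168 rad. That is about 0.6 mm off at the pointer's radius, against the 6 mm allowed.
- **Play:** the pointer tab looks tight against its clockwise lug. I judged that gap by eye from the picture and did not measure it.
- **Release:** the wheel did not visibly shift; readings just before and after letting go agree within 0.003 rad.
- **Bystanders:** jug, tamper and carton are where they stood, within about 2 mm.
- **Clearance:** the arm was 9 cm clear of the grip and reading almost no contact force.

Two points rest on force alone, because cameras cannot resolve the plate's roughly 1 mm of travel or the clutch's slip. These are that the plate reached its stop and that the clutch did not slip. The hub position differed by 2–5 mm between cameras. The pointer and mark were therefore compared within the same wrist picture.

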